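Clamp the oak block in the cam jig

ROBOT

A 7-joint arm with a two-finger parallel gripper is mounted at the origin on a cart in front of the work surface, level with it; the furniture and walls round the work are solid. World frame = base frame: x ahead of the robot, y to its left, z up, the work surface at z = 0. Lengths are in mm, angles in rad, forces in N, time in s.
With the tool pointing down it reaches from about 400 to 875 mm from the base axis. Payload 4.4 kg.
Tool frame: the origin (TCP) lies where the fingers leave the gripper's body, on its centre line; the fingertips stand 73 mm ahead of it and the grasp point (between the pads) lies 54 mm ahead of it; z points along the fingers, y is the line along which they close (so a half turn about z gives the same grasp; the last joint's range is limited). The gripper opens to 85 mm and grips with 20 to 120 N. Pads are 22 mm wide; open, the fingers measure 114 mm over their backs; the gripper's body (76 mm by 85 mm) begins 54 mm behind the grasp point. The pads swing forward as they close: fully open they stand 13 mm farther back than shut.
Start: joints at [-1.204, 0.628, 0.038, 1.517, -0.027, 0.996, -0.02], TCP at [272.6, 590.09, 303.913] pointing down, gripper open.
Joint ranges: [-3.06, 3.06], [-0.37, 2.12], [-1.25, 1.32], [0.18, 2.47], [-1.1, 4.24], [0.23, 1.98], [-2.94, 2.94]. Speed limits (rad/s): [2.57, 2.57, 3.14, 3.14, 3.14, 3.14, 3.14].

INTERFACE

Orientations are given as [roll, pitch, yaw] about the fixed x, y, z axes, in that order (R = Rz(yaw) Ry(pitch) Rx(roll)).
In Python, from cell import ctrl gives the robot as it stands.
- The arm moves only by the tool send_rows, never from a script. Its argument "rows" is a list that holds one entry, the list of rows, each a list of 6 numbers: the shift along the tool's x, y, z in cm, then the turn, a rotation vector about the tool's x, y, z in rad. In form: [[[tx, ty, tz, wx, wy, wz], ...]]. A call has 1 to 10 rows; each row is the pose to reach, as a shift and turn from the pose commanded when the call began, along the tool's axes at that moment; what a row does not reach only later rows make up. A row lasts 1/10 s, in which the tool goes at most 50 mm and 8.59 degrees, less where a joint would pass 70% of its speed; a pose out of reach is approached as far as the arm can. A call with a gripper value outside its range is refused whole. "grip" is the closure in counts, from 0 (fully open) to 255 (shut), set as the call begins (left out, the last holds). The fingers move at their own pace and stop on an object; the grip force is fixed at half the most. Time passes only in rows, so rows that repeat a pose let the fingers close. It gives the time, the measured TCP pose, the force, the opening and the grip force at its end, in the units of the state.
- ctrl.read_state(): the state, without advancing time (a new reading comes with each control period).
- ctrl.get_image(name): name is "scene" or "top" or "wrist"; returns a dict with "pixels" (400x640x3 uint8, red, green, blue), "fx", "fy", "cx", "cy" (pixels), "extrinsics" (4x4, takes a point from camera to world coordinates); the wrist camera has in their place "mount" (4x4, takes a point from camera to tool coordinates, whose origin is the TCP and whose axes are the flange's). Camera axes: x right, y up, looking along -z (the intrinsics and any distortion apply to the point x, -y, -z); pixel columns grow to the right and rows downward; lengths in mm; the calibration is good to about 2 mm. A picture is of the moment at which its call begins: read the wrist's pose just before it. There is no depth.
- ctrl.finish_job(): hands the job in; it is judged then, once.
The state is a dict: "clock": time; "qpos": joint angles; "qd": joint speeds; "tau": joint torques, N m; "eef_pos": TCP position; "tool_rot": TCP orientation; "force": force on the tool from outside, world axes, zero at the start; "torque": the same for the moment, N m; "width": finger opening in mm; "gripper_force": force on a finger pad.
Only numpy, scipy, OpenCV 4.12 (cv2) and the standard library are available. Lean on these libraries where they do the work, as an engineer would, in place of code of your own. Each camera call takes 0.05 s, during which the arm holds its last target. There are 200 camera calls.

TASK

Get the dark oak block ready for chiselling in the plywood bench jig. With a fingertip, slide the block along the fence until its end is home against the wooden end stop; then push the red cam lever round with one finger, clockwise seen from above, all the way to its steel stop pin, so that the cam clamps the block against the fence. Only push: do not lift the block, leave the chisel, the tape measure and the tin of screws alone, and take your hand away at the end.

Things in the scene. Friction and masses are not known exactly. Their poses are not given: they have to be found in the camera images.
- jig: Plywood jig screwed to the bench, 180 mm (x) by 310 mm (y), 18 mm thick; place and yaw differ each time. Origin on the bench, z up. In its frame, mm: plate x -120..60, y -140..170; the block's channel runs along y between the fence (x = 30) and a low guide rail (x -40.5..-26.5, y -120..-75, top z 28), is open at +y and closed by the end stop (y = -100); cam pivot at x -48.5, y -20.
- fence (a point): Middle of the top edge of the fence's working face (jig x 30, y -30, z 38 mm). The fence is a wooden strip on the far side of the channel, jig x 30..56, y -115..55, top 38 mm above the bench.
- end_stop (a point): Middle of the top edge of the end stop's working face (jig x 4, y -100, z 38 mm), which faces the jig's +y. The end stop is a wooden strip across the right end of the channel, top 38 mm above the bench.
- stop_pin (a point): Top of the steel pin, 6 mm across, against which the lever ends; 56 mm above the bench, 51 mm from the pivot. A like pin stands where the lever is fully released.
- oak_block: Dark oak block, 45 (its x) x 160 (its y) x 32 mm high, loose, 0.14 to 0.28 kg; origin at the centre of its underside. Lies on the jig plate (underside z 18 mm), length about along the jig's y, 1 to 5 mm off the fence and 20 to 60 mm short of the end stop. Pushed on its +y end towards the jig's -y it slides home; home against stop and fence its origin is at jig x 7.5, y -20 mm.
- cam_lever (a joint): Angle of the red lever, rad: 0 released, grows clockwise seen from above, 1.75 = at the final pin, clamped. In the jig's frame it points from the pivot at 3.665 - value rad (from +x towards +y): at 0 to -x and somewhat -y, at 1.75 to +y and slightly -x. Starts at 0 to 0.3. Stays where left; 2 N at its end turns it, more over the last 0.3 rad as the cam squeezes the block.
- lever_pivot (a point): Point on the lever's upright axis, level with the lever's top face, 60 mm above the bench.
- lever_tip (a point): Point on the lever's top face and centre line, 95 mm from the axis: push on the side of the lever here. The lever is a red bar 16 mm wide and 14 mm high, from 46 to 60 mm above the bench, its round end 114 mm from the axis. Its outer half sweeps over nothing higher than the 18 mm plate.
- cam_center (a point): Centre of the black eccentric cam, a disc 44 mm across, from 21 to 45 mm above the bench, fixed under the lever and turning with it, 12 mm off the axis. Released it clears the block; over the last 0.3 rad it squeezes the block on the fence.
- chisel: Chisel with yellow handle, 225 mm long, 27 mm thick, lying on the bench behind the jig; leave it alone. Origin about the middle of its underside.
- tape_measure: Yellow tape measure, 35 x 95 x 65 mm, on the bench to the left of the jig; leave it alone. Origin at the centre of its underside.
- screw_tin: Round grey open tin of screws, 81 mm across, 51 mm high, on the bench to the right of the jig; leave it alone. Origin at the centre of its underside.
There are look-alikes about, which are no part of the job. Leave any pink look-alike of the oak_block alone.

How it is judged (in metres and radians):
On the way, in this order (a step that is already met when the one before it is completed fails the run):
1. the block is home against the end stop (within 4 mm) (y of oak_block in the frame of jig below -0.016 m), for 0.2 s.
2. the lever is round at its stop pin (within 0.15 rad) and the cam presses on the block (value of joint cam_lever above 1.6 rad and contact force between cam_lever and oak_block above 3 N), for 0.2 s.
At the end, for the whole second after the job is handed in: The block lies flat, within 4 mm of the end stop and 2.5 mm of the fence and within 0.04 rad of parallel to it, at rest; the lever is within 0.15 rad of its stop pin and the cam presses on the block with more than 3 N (all of step 2 and y of oak_block in the frame of jig below -0.016 m and x of oak_block in the frame of jig above 0.005 m and z of oak_block in the frame of jig below 0.021 m and angle between the y axis of oak_block and the y axis of jig, either way round below 0.04 rad and linear speed of oak_block below 0.01 m/s); the robot touches nothing.
It fails at once if the block is lifted more than 8 mm off the jig (z of oak_block in the frame of jig above 0.026 m).
It fails at once if the chisel, tape measure or tin is moved more than 15 mm (distance of any of chisel, tape_measure, screw_tin from where it was at the start of the episode above 0.015 m).
It also fails if it takes over 43 s, if anything falls off the work surface, if the arm or the gripper's body presses on something with over 40 N, if the wrist force passes 120 N, or if a joint passes its speed limit or range.

## Working session

There is one attempt and no reset: what is moved stays moved. The work goes in short steps, Python scripts to look and compute and a tool call to move; the robot and the scene stay as the last step left them, time stands still between calls to the robot, and variables do not carry over. Pictures are saved under pics/ and viewed, at most 10 in all, crops included, and the job is handed in when it is done.

Besides the shell and the picture viewer there is one more tool, called after "Emit:" by a JSON object that holds its "fn" and its "kwargs", one argument or row to a line. send_rows: Moves the arm, as the interface text tells. Its arguments: {"type":"object","properties":{"rows":{"type":"array","items":{"type":"array","items":{"type":"array","items":{"type":"number"}}}},"grip":{"type":"number"}},"required":["rows"]}

```bash
mkdir -p pics
cat > h.py <<'E'
import numpy as np, cv2
from cell import ctrl
def grab(n,tag):
    im=ctrl.get_image(n); cv2.imwrite(f'pics/{tag}.png',im['pixels'][:,:,::-1]); 
    np.savez(f'pics/{tag}.npz',**{k:np.array(v) for k,v in im.items()}); return im
def ray(im,u,v,z):
    E=np.array(im['extrinsics']); d=np.array([(u-im['cx'])/im['fx'],-(v-im['cy'])/im['fy'],-1]); d=E[:3,:3]@d; o=E[:3,3]
    return o+d*(z-o[2])/d[2]
E
python3 - <<'E'
from h import *
for n in('top','scene'):
    im=grab(n,n+'0'); print(n,[k for k in im],np.array(im['extrinsics']).round(2).tolist(),im['fx'],im['cx'],im['cy'])
s=ctrl.read_state(); print(s)
E
```

```text
top ['pixels', 'fx', 'fy', 'cx', 'cy', 'extrinsics'] [[-0.02, 0.99, -0.15, 428.67], [-1.0, -0.02, -0.0, 3.54], [-0.01, 0.15, 0.99, 1209.56], [0.0, 0.0, 0.0, 1.0]] 447.6951102887143 319.1269955254346 199.08029471446596
scene ['pixels', 'fx', 'fy', 'cx', 'cy', 'extrinsics'] [[0.56, 0.56, -0.61, -101.69], [-0.83, 0.37, -0.43, -523.36], [-0.02, 0.74, 0.67, 848.68], [0.0, 0.0, 0.0, 1.0]] 413.18531930169826 324.19723032289113 202.17312828207315
{'clock': 0.1, 'qpos': array([-1.20378988,  0.62923097,  0.03843541,  1.51825961, -0.02701365,
        0.99632013, -0.0200088 ]), 'qd': array([ 0.001196  , -0.0020917 , -0.00056147, -0.00188878,  0.00011792,
       -0.0003867 ,  0.00089692]), 'tau': array([ 2.66225790e-03, -5.64525568e+01,  1.23036649e+00, -1.93971741e+01,
        1.13075000e-02,  5.37592961e-03,  2.06009247e-05]), 'eef_pos': array([272.40323079, 589.68501227, 303.09814769]), 'tool_rot': array([-3.13989195e+00, -1.01878239e-06,  2.70877773e+00]), 'force': array([ 0.24455854, -0.02865271, -0.2605609 ]), 'torque': array([ 0.02513228,  0.00908213, -0.06647051]), 'gripper_force': 0.0, 'width': 85.05023216393167}
```

View pics/top0.png

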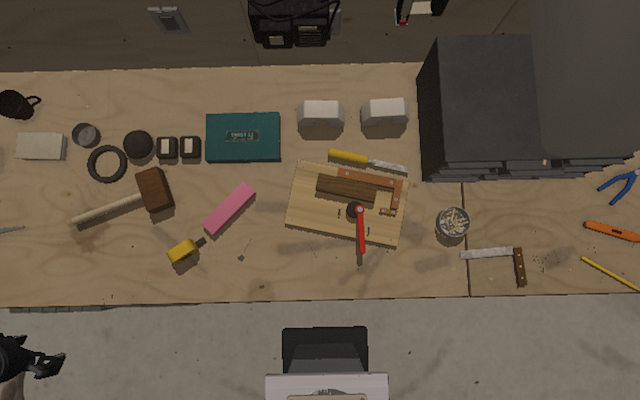

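View pics/scene0.png

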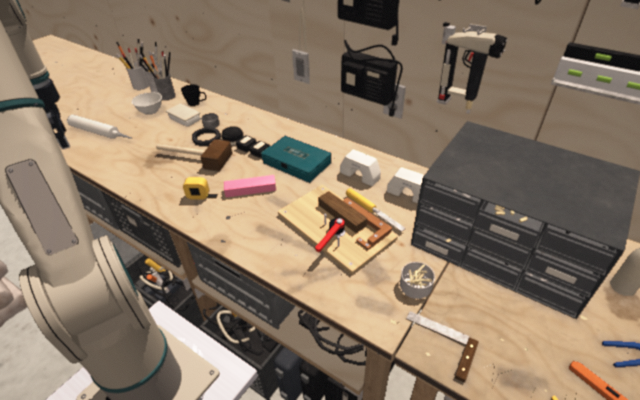

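The top view shows the jig at about (348,203), with the dark oak block at (345,188), the fence at (370,180), the end stop at (398,195), and the red lever from its pivot at (357,210) to its tip at (362,250). Look-alikes for the block are the pink bar (230,208), the mallet head (155,190) and the fence strip (370,180). I choose the dark bar at (345,188), which lies in the jig, and check it in a close crop.

Run:
```python
from h import *
p=cv2.imread('pics/top0.png'); c=cv2.resize(p[150:260,280:420],None,fx=5.4,fy=5.4,interpolation=cv2.INTER_CUBIC); cv2.imwrite('pics/crop0.png',c)
```

```text
(no output)
```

View pics/crop0.png

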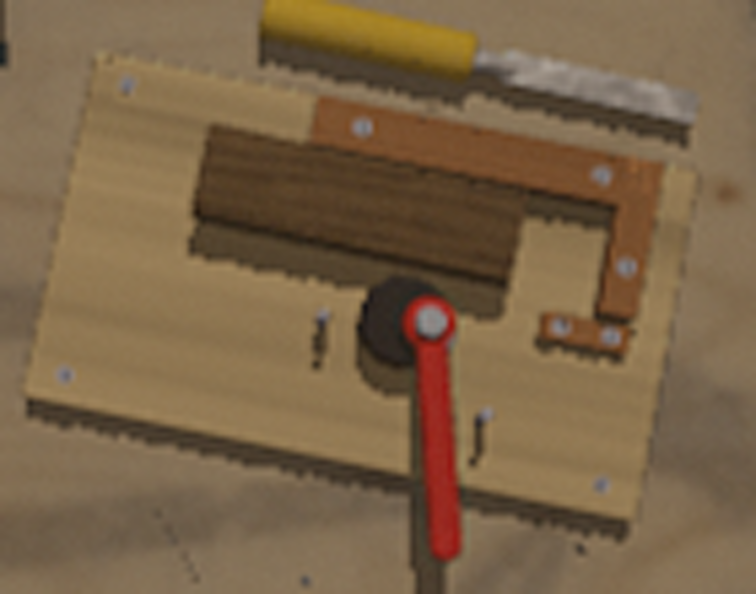

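The crop confirms the choice: a dark brown bar between fence and cam. Its +y end is at crop (205,125)-(195,215), the plate corners are at (97,55), (697,172), (628,522) and (28,398), and the lever runs from pivot (431,320) to its end at (445,558). I fit the jig pose from these.

Run:
```python
from h import *
d=np.load('pics/top0.npz'); im={k:d[k] for k in d.files}
r=lambda u,v,z: ray(im,u/5.4+280-.4,v/5.4+150-.4,z)[:2]
P=[((97,55),18,(60,170)),((697,172),18,(60,-140)),((628,522),18,(-120,-140)),((28,398),18,(-120,170)),((431,320),60,(-48.5,-20)),((313,143),38,(30,55)),((612,206),38,(30,-100))]
W=np.array([r(*p[0],p[1]) for p in P]); J=np.array([p[2] for p in P],float)
wc=W-W.mean(0); jc=J-J.mean(0)
th=np.arctan2((jc[:,0]*wc[:,1]-jc[:,1]*wc[:,0]).sum(),(jc*wc).sum()); R=np.array([[np.cos(th),-np.sin(th)],[np.sin(th),np.cos(th)]])
t=W.mean(0)-R@J.mean(0); print('yaw',th,'t',t,'res',(W-J@R.T-t).round(1).tolist())
np.savez('jig.npz',R=R,t=t,th=th)
for n,p in dict(bTL=(210,125),bTR=(522,208),bBR=(506,283),bBL=(197,215)).items(): print(n,R.T@(r(*p,50)-t))
e=R.T@(r(445,558,60)-t); print('lever end',e,3.665-(np.arctan2(e[1]+20,e[0]+48.5)%(2*np.pi)))
print('chisel',[ (R.T@(r(*p,15)-t)).round() for p in((262,30),(475,70),(695,110))])
for j in((7.5,130),(7.5,60),(-48.5,-20)): print(j,R@np.array(j)+t)
```

```text
yaw -0.2256064004861179 t [620.95869031 -88.58755494] res [[-2.6, -1.2], [-0.7, 1.6], [1.3, 4.3], [-0.0, -4.5], [1.6, -0.2], [0.4, -2.7], [-0.0, 2.5]]
bTL [ 27.29984045 103.55400065]
bTR [ 17.27233698 -53.3873439 ]
bBR [-20.49519755 -52.52735563]
bBL [-17.69712589 100.77551262]
lever end [-156.75572494  -47.53168697] 0.2743661623496627
chisel [array([88., 89.]), array([ 89., -20.]), array([  91., -133.])]
(7.5, 130) [657.34929685  36.44033697]
(7.5, 60) [641.69047628 -31.78576755]
(-48.5, -20) [569.21379773 -97.23140198]
```

Emit:
{"fn": "send_rows", "kwargs": {
  "rows": [
    [[-57.7,-33.7,10,0,0,-0.207],[-57.7,-33.7,10,0,0,-0.207],[-57.7,-33.7,10,0,0,-0.207],[-57.7,-33.7,10,0,0,-0.207],[-57.7,-33.7,10,0,0,-0.207],[-57.7,-33.7,10,0,0,-0.207],[-57.7,-33.7,10,0,0,-0.207],[-57.7,-33.7,10,0,0,-0.207],[-57.7,-33.7,10,0,0,-0.207],[-57.7,-33.7,10,0,0,-0.207]]
  ],
  "grip": 255
}}

```text
clock: 1.1
eef_pos: [556.3, 182.8, 229.3]
tool_rot: [-3.141, -0.001, 2.916]
force: [-0.1, 1.8, 0.5]
width: -0.1
gripper_force: 0.0
```

Emit:
{"fn": "send_rows", "kwargs": {
  "rows": [
    [[-12,-10,2.5,0,0,0],[-12,-10,2.5,0,0,0],[-12,-10,2.5,0,0,0],[-12,-10,2.5,0,0,0],[-12,-10,2.5,0,0,0],[-12,-10,2.5,0,0,0],[-12,-10,2.5,0,0,0]]
  ]
}}

```text
clock: 1.8
eef_pos: [649.3, 62.9, 205.1]
tool_rot: [3.14, -0.001, 2.919]
force: [-0.4, 1.3, 0.1]
width: 0.0
gripper_force: 0.0
```

```bash
cat >> h.py <<'E'
def where():
    j=np.load('jig.npz'); s=ctrl.read_state(); e=s['eef_pos']
    print('t',s['clock'],'jig xy',(j['R'].T@(e[:2]-j['t'])).round(1),'z',round(e[2],1),'rot',np.round(s['tool_rot'],3),'F',(j['R'].T@s['force'][:2]).round(1),'q',s['qpos'].round(2))
E
python3 - <<'E'
from h import *
where(); grab('top','top1'); grab('wrist','wrist1')
p=cv2.imread('pics/top1.png'); a=cv2.resize(p[150:260,280:420],None,fx=4,fy=4,interpolation=cv2.INTER_CUBIC)
w=cv2.resize(cv2.imread('pics/wrist1.png'),(240,150)); cv2.imwrite('pics/m1.png',cv2.imread('pics/wrist1.png'))
E
```

```text
t 1.8 jig xy [ -6.3 154. ] z 205.1 rot [ 3.140e+00 -1.000e-03  2.919e+00] F [-0.6  1.2] q [-0.11  0.74 -0.05  1.6   0.05  0.8   1.17]
```

View pics/m1.png

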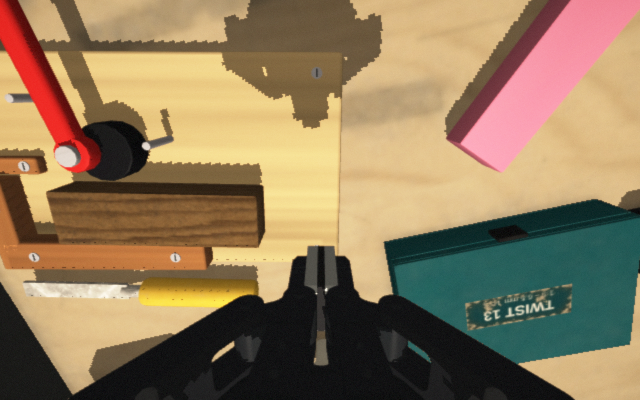

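The wrist view shows the block's +y end at columns 258-265, rows 185-246. The fence end is at (211,248), the lever pivot at (68,156) and the plate's +y edge near x=340. The fingers are shut and hover to the right of the block's end.

Run:
```python
from h import *
from scipy.spatial.transform import Rotation as Ro
d=np.load('pics/wrist1.npz'); s=ctrl.read_state(); im={k:d[k] for k in d.files}; print(list(im))
T=np.eye(4); T[:3,:3]=Ro.from_euler('xyz',s['tool_rot']).as_matrix(); T[:3,3]=s['eef_pos']; im['extrinsics']=T@im['mount']
j=np.load('jig.npz')
for n,p,z in (('plate+y,-x (-120,170)',(342,53),18),('fence end (30,55)',(211,248),38),('fence/stop(30,-100)',(22,243),38),('pivot (-48.5,-20)',(68,156),60),('blk +y fence',(258,246),50),('blk +y cam',(265,186),50),('blk -y fence',(60,240),50),('blk -y cam',(50,192),50),('stop pin',(147,146),56)):
    print(n,(j['R'].T@(ray(im,*p,z)[:2]-j['t'])).round(1))
```

```text
['pixels', 'fx', 'fy', 'cx', 'cy', 'mount']
plate+y,-x (-120,170) [-117.4  170.2]
fence end (30,55) [35. 62.]
fence/stop(30,-100) [ 30.6 -95.8]
pivot (-48.5,-20) [-47.3 -20.6]
blk +y fence [ 26.9 104.4]
blk +y cam [-23.  112.7]
blk -y fence [ 21.8 -52.3]
blk -y cam [-18.  -49.3]
stop pin [-53.7  33. ]
```

Emit:
{"fn": "send_rows", "kwargs": {
  "rows": [
    [[0,0,0,0,0,0],[0,0,0,0,0,0],[0,0,0,0,0,0]]
  ]
}}

```text
clock: 2.2
eef_pos: [650.1, 60.6, 205.0]
tool_rot: [3.142, 0.0, 2.916]
force: [0.6, -0.2, -0.1]
width: -0.1
gripper_force: 0.0
```

```bash
python3 -c "
from h import *
where()"
```

```text
t 2.2 jig xy [ -4.9 151.9] z 205.0 rot [3.142 0.    2.916] F [ 0.6 -0. ] q [-0.11  0.74 -0.05  1.6   0.05  0.8   1.17]
```

Emit:
{"fn": "send_rows", "kwargs": {
  "rows": [
    [[-0.9,-1,5,0,0,0],[-0.9,-1,8,0,0,0],[-0.9,-1,10.3,0,0,0],[-0.9,-1,10.3,0,0,0],[-0.9,-1,10.3,0,0,0]]
  ]
}}

```text
clock: 2.7
eef_pos: [656.9, 48.6, 102.1]
tool_rot: [3.142, -0.0, 2.916]
force: [-0.5, 0.9, -0.4]
width: -0.2
gripper_force: 0.0
```

Emit:
{"fn": "send_rows", "kwargs": {
  "rows": [
    [[0,-0.5,0,0,0,0],[0,-1,0,0,0,0],[0,-1.5,0,0,0,0],[0,-1.8,0,0,0,0],[0,-2.1,0,0,0,0],[0,-2.4,0,0,0,0],[0,-2.7,0,0,0,0],[0,-3.0,0,0,0,0]]
  ]
}}

```text
clock: 3.5
eef_pos: [650.3, 20.1, 102.1]
tool_rot: [3.14, 0.001, 2.916]
force: [0.8, 2.0, 1.6]
width: -0.1
gripper_force: 1.3
```

```bash
python3 -c "
from h import *
where()"
```

```text
t 3.5 jig xy [  4.3 112.5] z 102.1 rot [3.140e+00 1.000e-03 2.916e+00] F [0.3 2.1] q [-0.04  0.88 -0.05  1.65  0.07  0.61  1.21]
```

Emit:
{"fn": "send_rows", "kwargs": {
  "rows": [
    [[0,-0.3,0,0,0,0],[0,-0.6,0,0,0,0],[0,-0.9,0,0,0,0],[0,-1.2,0,0,0,0],[0,-1.5,0,0,0,0],[0,-1.8,0,0,0,0],[0,-2.1,0,0,0,0],[0,-2.4,0,0,0,0],[0,-2.7,0,0,0,0]]
  ]
}}

```text
clock: 4.4
eef_pos: [643.9, -7.3, 101.9]
tool_rot: [-3.142, -0.0, 2.916]
force: [0.9, 3.2, 3.6]
width: -0.0
gripper_force: 2.0
```

```bash
python3 -c "
from h import *
where(); grab('wrist','wrist2')"
```

```text
t 4.4 jig xy [ 4.2 84.3] z 101.9 rot [-3.142 -0.     2.916] F [0.2 3.4] q [ 0.    0.87 -0.06  1.67  0.08  0.6   1.25]
```

View pics/wrist2.png

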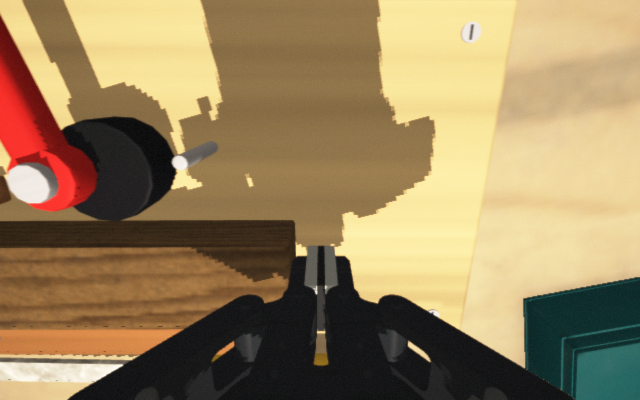

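The wrist view shows the fingertip against the block's end at about (297,250), with the block sliding along the fence. I keep pushing until it meets the stop.

Emit:
{"fn": "send_rows", "kwargs": {
  "rows": [
    [[0,-0.2,0,0,0,0],[0,-0.4,0,0,0,0],[0,-0.6,0,0,0,0],[0,-0.8,0,0,0,0],[0,-0.9,0,0,0,0],[0,-1,0,0,0,0],[0,-1,0,0,0,0]]
  ]
}}

```text
clock: 5.15
eef_pos: [641.5, -17.2, 101.8]
tool_rot: [-3.141, -0.0, 2.916]
force: [0.7, 1.9, 0.9]
width: 0.2
gripper_force: 1.2
```

```bash
python3 -c "
from h import *
where()"
```

```text
t 5.15 jig xy [ 4.1 74.2] z 101.8 rot [-3.141 -0.     2.916] F [0.2 2. ] q [ 0.02  0.87 -0.06  1.68  0.08  0.6   1.26]
```

Emit:
{"fn": "send_rows", "kwargs": {
  "rows": [
    [[0,-0.15,0,0,0,0],[0,-0.3,0,0,0,0],[0,-0.45,0,0,0,0],[0,-0.6,0,0,0,0]]
  ]
}}

```text
clock: 5.55
eef_pos: [641.8, -18.0, 102.1]
tool_rot: [3.135, 0.002, 2.918]
force: [5.3, 12.5, 1.0]
width: 0.3
gripper_force: 6.4
```

```bash
python3 -c "
from h import *
where()"
```

```text
t 5.55 jig xy [ 4.6 73.5] z 102.1 rot [3.135e+00 2.000e-03 2.918e+00] F [ 2.4 13.4] q [ 0.02  0.87 -0.06  1.68  0.08  0.59  1.27]
```

Emit:
{"fn": "send_rows", "kwargs": {
  "rows": [
    [[0,0,0,0,0,0],[0,0,0,0,0,0],[0,0,0,0,0,0],[0,1.5,0,0,0,0],[0,3,0,0,0,0],[0,3,-3,0,0,0],[0,3,-7,0,0,0],[0,3,-8,0,0,0],[0,3,-8,0,0,0]]
  ]
}}

```text
clock: 6.45
eef_pos: [648.0, 6.4, 183.7]
tool_rot: [-3.141, 0.003, 2.916]
force: [-1.0, 0.1, -0.8]
width: 0.2
gripper_force: 0.0
```

```bash
python3 -c "
from h import *
where(); grab('wrist','wrist3')"
```

```text
t 6.45 jig xy [ 5.1 98.7] z 183.7 rot [-3.141e+00  3.000e-03  2.916e+00] F [-1.  -0.2] q [-0.02  0.76 -0.06  1.63  0.06  0.75  1.24]
```

View pics/wrist3.png

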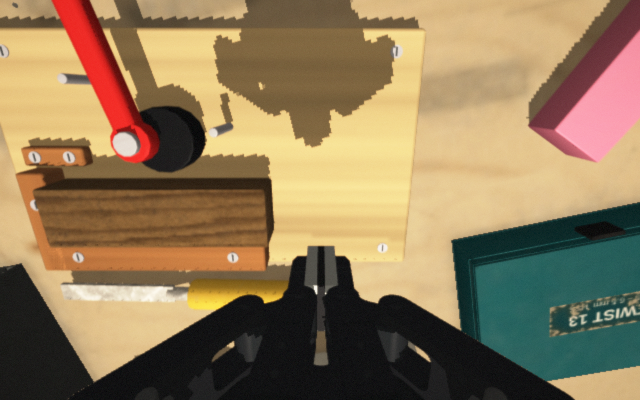

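The view shows the block flush with the end stop at about (38,215) and lying along the fence. The red lever still points from (125,144) up to (70,0). Next I move to the lever's -y side.

Emit:
{"fn": "send_rows", "kwargs": {
  "rows": [
    [[3.4,-4.5,0,0,0,-0.06],[6.8,-9,0,0,0,-0.12],[10.2,-13.5,0,0,0,-0.18],[13.6,-18,0,0,0,-0.25],[13.6,-18,0,0,0,-0.25],[13.6,-18,0,0,0,-0.25],[13.6,-18,0,0,0,-0.25],[13.6,-18,0,0,0,-0.25],[13.6,-18,0,0,0,-0.25]]
  ]
}}

```text
clock: 7.4
eef_pos: [475.1, -137.2, 181.4]
tool_rot: [3.141, 0.0, -3.115]
force: [-0.5, 0.1, -0.8]
width: 0.0
gripper_force: 0.0
```

Run:
```python
from h import *
from scipy.spatial.transform import Rotation as Ro
where(); s=ctrl.read_state(); im=dict(grab('wrist','wrist4'))
T=np.eye(4); T[:3,:3]=Ro.from_euler('xyz',s['tool_rot']).as_matrix(); T[:3,3]=s['eef_pos']; im['extrinsics']=T@im['mount']
h=cv2.cvtColor(im['pixels'],cv2.COLOR_RGB2HSV); m=((h[...,0]<6)|(h[...,0]>174))&(h[...,1]>190)&(h[...,2]>130)
j=np.load('jig.npz'); v,u=np.nonzero(m)
P=np.array([j['R'].T@(ray(im,a,b,60)[:2]-j['t']) for a,b in zip(u[::20],v[::20])])
ang=np.arctan2(P[:,1]+20,P[:,0]+48.5)%(2*np.pi); r=np.hypot(P[:,1]+20,P[:,0]+48.5); k=(r>60)&(r<110)
print(len(P),k.sum(),'angle',np.median(ang[k]),'value',3.665-np.median(ang[k]), r.max())
```

```text
t 7.4 jig xy [-131.3  -80. ] z 181.4 rot [ 3.141  0.    -3.115] F [-0.5 -0. ] q [ 0.33  0.6  -0.15  2.05  0.18  0.5   1.64]
108 75 angle 3.3967219971342826 value 0.26827800286571746 112.62057806974701
```

View pics/wrist4.png

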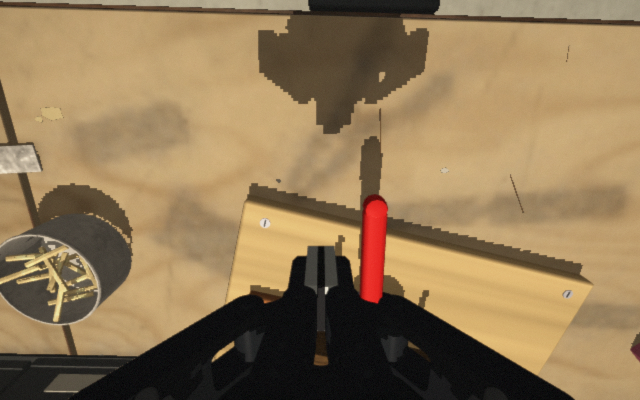

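The lever's outer part is at (373,250), to the right of the fingers at (320,270), and the tin is far left at (60,270), well clear. The lever value reads 0.27. I descend, close up to the lever and sweep.

Emit:
{"fn": "send_rows", "kwargs": {
  "rows": [
    [[0,0,4,0,0,0],[0,0,7.4,0,0,0],[0,0,7.4,0,0,0],[0,0.7,7.4,0,0,0],[0,1.4,7.4,0,0,0],[0,1.4,7.4,0,0,0]]
  ]
}}

```text
clock: 8.05
eef_pos: [474.9, -122.9, 109.4]
tool_rot: [3.141, 0.003, -3.115]
force: [0.8, 0.6, 0.4]
width: -0.3
gripper_force: 0.0
```

Emit:
{"fn": "send_rows", "kwargs": {
  "rows": [
    [[0.18,0.96,0,0,0,0.1],[0.27,1.94,0,0,0,0.2],[0.25,2.92,0,0,0,0.3],[0.14,3.89,0,0,0,0.4],[-0.06,4.85,0,0,0,0.5],[-0.37,5.78,0,0,0,0.6],[-0.76,6.68,0,0,0,0.7]]
  ]
}}

```text
clock: 8.75
eef_pos: [479.7, -57.2, 109.2]
tool_rot: [3.141, 0.0, 2.461]
force: [-1.9, -1.6, 0.4]
width: 0.0
gripper_force: 0.9
```

```bash
cat >> h.py <<'E'
def pol():
    j=np.load('jig.npz'); s=ctrl.read_state(); w=j['R'].T@(s['eef_pos'][:2]-j['t'])-[-48.5,-20]
    y=s['tool_rot'][2]-j['th']; ux=np.array([np.cos(y),np.sin(y)]); n=np.array([-ux[1],ux[0]])
    print('radial',w@ux,'d',w@n,'tool-dir value',3.665-y%(2*np.pi))
E
python3 -c "
from h import *
where();pol()"
```

```text
t 8.75 jig xy [-144.7   -1. ] z 109.2 rot [3.141 0.    2.461] F [-1.4 -2. ] q [ 0.02  0.73  0.06  2.12 -0.14  0.29  1.09]
radial 94.74224327633465 d 25.137886346878336 tool-dir value 0.9779979142567399
```

Emit:
{"fn": "send_rows", "kwargs": {
  "rows": [
    [[0.18,0.96,0,0,0,0.1],[0.27,1.94,0,0,0,0.2],[0.25,2.92,0,0,0,0.3],[0.14,3.89,0,0,0,0.4],[-0.06,4.85,0,0,0,0.5]]
  ]
}}

```text
clock: 9.25
eef_pos: [510.0, -19.0, 109.0]
tool_rot: [-3.141, -0.002, 1.962]
force: [-2.7, -0.5, 1.1]
width: -0.1
gripper_force: 1.4
```

```bash
python3 -c "
from h import *
where();pol()"
```

```text
t 9.25 jig xy [-123.7   43. ] z 109.0 rot [-3.141e+00 -2.000e-03  1.962e+00] F [-2.5 -1.1] q [-0.14  0.76  0.19  2.05 -0.37  0.36  0.74]
radial 94.95496817660982 d 24.881269941095645 tool-dir value 1.4771242218701688
```

Now the last part, slower.

Emit:
{"fn": "send_rows", "kwargs": {
  "rows": [
    [[0.1,0.48,0,0,0,0.05],[0.18,0.96,0,0,0,0.1],[0.23,1.45,0,0,0,0.15],[0.27,1.94,0,0,0,0.2],[0.27,2.2,0,0,0,0.22],[0.27,2.4,0,0,0,0.24],[0.27,2.6,0,0,0,0.25]]
  ]
}}

```text
clock: 9.95
eef_pos: [529.0, -6.9, 108.6]
tool_rot: [-3.133, -0.004, 1.715]
force: [-11.8, -1.4, 5.6]
width: -0.3
gripper_force: 5.8
```

```bash
python3 -c "
from h import *
where();pol()"
```

```text
t 9.95 jig xy [-107.9   59. ] z 108.6 rot [-3.133 -0.004  1.715] F [-11.2  -3.9] q [-0.21  0.78  0.26  2.   -0.47  0.43  0.55]
radial 95.16541159655952 d 26.757802691007786 tool-dir value 1.723931330292185
```

Emit:
{"fn": "send_rows", "kwargs": {
  "rows": [
    [[0,0.2,0,0,0,0.01],[0,0.4,0,0,0,0.02],[0,0.6,0,0,0,0.03],[0,0.8,0,0,0,0.03],[0,0.8,0,0,0,0.03],[0,0.8,0,0,0,0.03]]
  ]
}}

```text
clock: 10.55
eef_pos: [536.0, -4.8, 108.3]
tool_rot: [-3.131, -0.005, 1.687]
force: [-11.4, -0.3, 7.4]
width: 0.0
gripper_force: 5.7
```

Run:
```python
from h import *
where();pol(); grab('top','top5')
p=cv2.imread('pics/top5.png'); cv2.imwrite('pics/crop5.png',cv2.resize(p[150:260,280:420],None,fx=5.4,fy=5.4,interpolation=cv2.INTER_CUBIC))
```

```text
t 10.55 jig xy [-101.6   62.6] z 108.3 rot [-3.131 -0.005  1.687] F [-11.1  -2.8] q [-0.22  0.79  0.28  1.98 -0.47  0.45  0.53]
radial 95.61311617583897 d 22.328182121386742 tool-dir value 1.7525944470104227
```

Emit:
{"fn": "send_rows", "kwargs": {
  "rows": [
    [[0,0.2,0,0,0,0],[0,0.4,0,0,0,0],[0,0.6,0,0,0,0],[0,0.6,0,0,0,0],[0,0.6,0,0,0,0]]
  ]
}}

```text
clock: 11.1
eef_pos: [539.1, -4.5, 108.3]
tool_rot: [-3.125, -0.007, 1.686]
force: [-18.7, 0.6, 13.0]
width: -0.2
gripper_force: 9.0
```

Run:
```python
from h import *
where();pol()
```

```text
t 11.1 jig xy [-98.6  63.7] z 108.3 rot [-3.125 -0.007  1.686] F [-18.3  -3.6] q [-0.22  0.8   0.28  1.96 -0.47  0.46  0.52]
radial 95.62319263320583 d 19.265150341623528 tool-dir value 1.753316468256977
```

Emit:
{"fn": "send_rows", "kwargs": {
  "rows": [
    [[0,0.2,0,0,0,0],[0,0.4,0,0,0,0],[0,0.4,0,0,0,0],[0,0.4,0,0,0,0]]
  ]
}}

```text
clock: 11.5
eef_pos: [539.7, -4.3, 108.2]
tool_rot: [-3.118, -0.008, 1.686]
force: [-24.8, -1.1, 20.3]
width: -0.2
gripper_force: 12.8
```

Run:
```python
from h import *
where();pol()
```

```text
t 11.5 jig xy [-98.   63.9] z 108.2 rot [-3.118 -0.008  1.686] F [-23.9  -6.6] q [-0.22  0.8   0.28  1.96 -0.47  0.48  0.52]
radial 95.65712005921897 d 18.655684063502346 tool-dir value 1.7538592605887273
```

The lever is hard against the pin: the force rises with no further motion. I back off and lift.

Emit:
{"fn": "send_rows", "kwargs": {
  "rows": [
    [[0,-1,0,0,0,0],[0,-2.5,0,0,0,0],[0,-4,0,0,0,0],[0,-4,-4,0,0,0],[0,-6,-8,0,0,0],[0,-9,-12,0,0,0],[0,-9,-15,0,0,0],[0,-9,-15,0,0,0],[0,-9,-15,0,0,0]]
  ]
}}

```text
clock: 12.4
eef_pos: [462.8, -14.9, 259.4]
tool_rot: [3.138, -0.001, 1.687]
force: [0.1, 0.2, -0.6]
width: -0.1
gripper_force: 0.0
```

Run:
```python
from h import *
where(); im=grab('top','top6')
p=cv2.imread('pics/top6.png'); cv2.imwrite('pics/crop6.png',cv2.resize(p[150:260,280:420],None,fx=5.4,fy=5.4,interpolation=cv2.INTER_CUBIC))
h=cv2.cvtColor(im['pixels'],cv2.COLOR_RGB2HSV)
m=((h[...,0]<6)|(h[...,0]>174))&(h[...,1]>190)&(h[...,2]>110); j=np.load('jig.npz'); v,u=np.nonzero(m)
P=np.array([j['R'].T@(ray(im,a,b,60)[:2]-j['t']) for a,b in zip(u,v)]); w=P-[-48.5,-20]; r=np.hypot(*w.T); k=(r>50)&(r<115); print(k.sum(),r.max(),'value',3.665-np.median(np.arctan2(w[k,1],w[k,0])))
```

```text
t 12.4 jig xy [-170.7   36.4] z 259.4 rot [ 3.138e+00 -1.000e-03  1.687e+00] F [0.1 0.2] q [-0.35  0.47  0.46  2.08 -0.33  0.66  0.45]
45 542.4151430183931 value 1.7891499676414249
```

View pics/crop6.png

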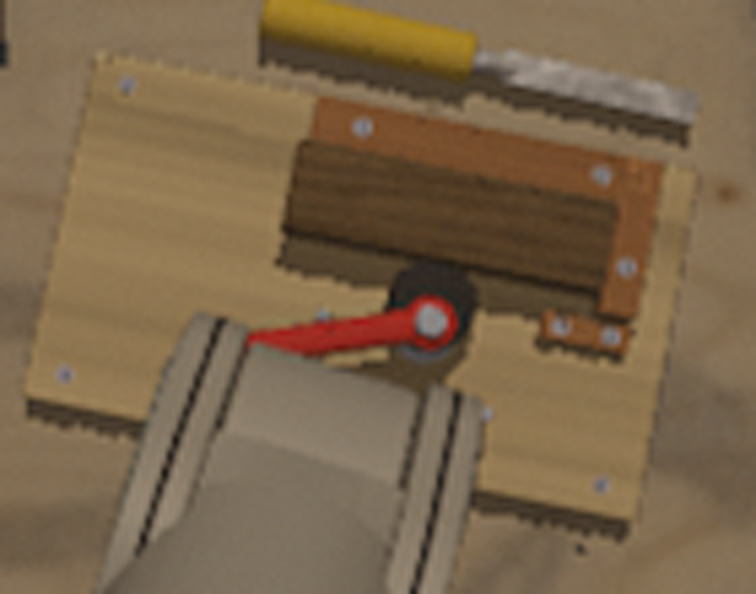

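The crop shows the block flush in the corner of fence and end stop at (615,205). The cam at (430,290) presses on the block, the lever rests at the pin at (322,318), and the chisel has not moved. The hand is clear.

```bash
python3 -c "
from h import *
print(ctrl.finish_job())"
```

```text
the job is handed in; nothing more can be done
None
```

I handed the job in at about 12.4 s of the 43 s limit, with no verdict returned: in the last picture the block is home against the end stop and fence, and the lever is at its stop pin (about 1.75 rad) with the cam clamping the block and the hand clear.

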